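# Mount the spotlight on its clawed stand

## Robot

A 6-joint arm with a two-finger parallel gripper is mounted at the origin on the work surface. World frame = base frame: x ahead of the robot, y to its left, z up, the work surface at z = 0. Lengths are in m, angles in degrees, forces in N, time in s.
With the tool pointing down it reaches from about 0.325 to 1 m from the base axis. Payload 5.1 kg.
Tool frame: the origin (TCP) lies at the very end of the fingers, on their centre line; the grasp point (between the pads) lies 19 mm behind it; z points along the fingers, y is the line along which they close (so a half turn about z gives the same grasp; the last joint's range is limited). The gripper opens to 85 mm and grips with 20 to 120 N. Pads are 22 mm wide; open, the fingers measure 114 mm over their backs; the gripper's body (76 mm by 85 mm) begins 54 mm behind the grasp point. The pads swing forward as they close: fully open they stand 13 mm farther back than shut.
Start: joints at [-75.665, 7.093, 94.555, -0, 78.352, -4.733], TCP at [0.212, -0.614, 0.231] pointing down, gripper open.
Joint ranges: [-149.61, 149.61], [-58.7, 133.49], [1.44, 155.28], [-77.14, 257.14], [18.33, 153.61], [-166.67, 166.67]. Speed limits (degrees/s): [147.25, 147.25, 180, 180, 180, 180].

## Interface

Orientations are given as [roll, pitch, yaw] about the fixed x, y, z axes, in that order (R = Rz(yaw) Ry(pitch) Rx(roll)).
In Python, from bench import ctrl, camera, order gives the robot as it stands.
- The arm moves only by the tool apply_moves, never from a script. Its argument "moves" is a list that holds one entry, the list of rows, each a list of 5 numbers: the gripper's target within -1 to 1 (fully open at 1, half-way at 0, shut at -1), then the shift along the tool's x, y, z normalised to -1 to 1, where 1 is 0.15 m, then the turn about the tool's z normalised to -1 to 1, where 1 is pi/2 rad. In form: [[[jaw, x, y, z, spin], ...]]. A call has 1 to 5 rows; each row is the pose to reach, as a shift and turn from the pose commanded when the call began, along the tool's axes at that moment; what a row does not reach only later rows make up. A row lasts 1/12 s, in which the tool goes at most 41.7 mm and 7.16 degrees, less where a joint would pass 70% of its speed; a pose out of reach is approached as far as the arm can. A call with a number of a shift or a turn outside -1 to 1 is refused whole. A call with a gripper value outside its range is refused whole. The fingers move at their own pace and stop on an object; "grip_force" is the grip in N (left out, the last holds). Time passes only in rows, so rows that repeat a pose let the fingers close. It gives the time, the measured TCP pose, the force, the opening and the grip force at its end, in the units of the state.
- ctrl.sense(): the state, without advancing time (a new reading comes with each control period).
- camera(name): name is "side" or "top" or "wrist"; returns a dict with "frame" (384x512x3 uint8, red, green, blue), "fov_y" (degrees; the focal length in pixels is half the picture's height over the tangent of half this angle, whatever the lens; pixels are square), "cx", "cy" (the principal point, pixels), "extrinsics" (4x4, takes a point from camera to world coordinates). Camera axes: x right, y down, z forward; pixel columns grow to the right and rows downward; lengths in m; the calibration is good to about 2 mm. A picture is of the moment at which its call begins. There is no depth.
- order.hand_in(): hands the job in; it is judged then, once.
The state is a dict: "t": time; "q": joint angles; "qd": joint speeds; "tau": joint torques, N m; "ee_pos": TCP position; "ee_rot": TCP orientation; "ft_force": force on the tool from outside, world axes, zero at the start; "moment": the same for the moment, N m; "finger_gap": finger opening in m; "gripper_force": force on a finger pad.
Only numpy, scipy, OpenCV 4.12 (cv2) and the standard library are available. Lean on these libraries where they do the work, as an engineer would, in place of code of your own. Each camera call takes 0.05 s, during which the arm holds its last target. There are 200 camera calls.

## Task

Put the spotlight head on the stand with its prongs meshed between the teeth of the stand's crown, and push it fully home; any of the positions in which it meshes will do. Then turn both clamp knobs clockwise (seen from above) to their end stops, so that their steel fingers lie over the lamp's flange. Do not drop the lamp, and leave the parts bin, tape roll and wrench alone.

Things in the scene. Friction and masses are not known exactly. Their poses are not given: they have to be found in the camera images.
- lamp: Grey spotlight head, 0.55 kg, upright, loose. Origin: on its axis at its prong tips (underside); z up, x where the lens looks. Below, six prongs 11 mm wide, 17 tall, from 26 to 38 mm radius, centred at 30, 90, 150, 210, 270, 330 degrees from x. Above them a round 80 mm flange, 16 to 24 mm above the origin, then a neck of 26 mm diameter and the housing.
- lamp_housing (a point): Centre of the lamp's box housing, 70 mm above the lamp's origin on its axis; axes as the lamp's. Housing: 76 mm long (x -40 to 36 mm), 46 mm wide (y), 52 mm tall; grip it across the 46 mm. In front at x 36 to 42 mm a bezel 50 mm wide, 56 tall, with a thin visor at its top reaching x 58 mm.
- stand: Fixed lamp stand. Origin: centre of its underside, on the table; z up. Base bar 110 (x) by 300 (y) by 12 mm. In the middle a short flanged tube, its 88 mm round top plate 50 mm above the table, bearing the toothed crown. Clamp knobs on posts (22 mm diameter) at y = +120 mm (clamp_1) and y = -120 mm (clamp_2).
- crown (a point): Stand's axis at the plate's top (50 mm high), axes as the stand's; the lamp's origin lies here when home. Six teeth 10 mm tall, 11 wide, radius 26 to 40 mm, at 0, 60, ... 300 degrees from x; centring boss 47 mm wide, 14 tall, bevelled. Meshes when lamp yaw = stand yaw plus any multiple of 60 degrees, within about 5 degrees; unmeshed, the prongs sit on the teeth, 10 mm too high.
- clamp_1_grip (a point): Centre of the black bar handle of the knob at the stand's +y side, on its turning axis, 108 mm above the table. Bar 46 mm long (this point's x), 14 wide (y), 28 tall. Below it a steel finger 16 mm wide, 76 to 82 mm above the table, points along this point's +x, reaching 88 mm from the axis.
- clamp_2_grip (a point): The same on the knob at the stand's -y side.
- clamp_1 (a joint): Turn of the +y knob in rad, growing clockwise from above: 0 open (finger about square to the line to the crown), 1.45 end stop (finger points at the crown's axis, 2 mm above the flange of a lamp that is home; a lamp not home blocks it). Stiff (0.08 N m); stays where it is left.
- clamp_2 (a joint): The same for the knob at the stand's -y side.
- parts_bin: Bystander: grey open plastic bin of bolts, 110 by 90 by 55 mm, 0.6 kg; origin under its centre.
- tape_roll: Bystander: black roll of tape lying flat, 104 mm across, 48 mm tall; origin under its centre.
- wrench: Bystander: steel wrench 190 mm long lying on the table.
There are look-alikes about, which are no part of the job. Leave any purple look-alike of the lamp alone.

How it is judged:
By the outcome, as a careful person would: the job done as asked, in the order asked, and still so for the second after the job is handed in, with the robot touching nothing.
It also fails if it takes over 64 s, if anything falls off the work surface, if the arm or the gripper's body presses on something with over 40 N, if the wrist force passes 120 N, or if a joint passes its speed limit or range.

## Working session

There is one attempt and no reset: what is moved stays moved. The work goes in short steps, Python scripts to look and compute and a tool call to move; the robot and the scene stay as the last step left them, time stands still between calls to the robot, and variables do not carry over. Pictures are saved under pics/ and viewed, at most 10 in all, crops included, and the job is handed in when it is done.

Besides the shell and the picture viewer there is one more tool, called after "Call:" as a command line: name --argument value ..., lists and objects as JSON in quotes. apply_moves: Moves the arm, as the interface text tells. Its arguments: {"type":"object","properties":{"moves":{"type":"array"},"grip_force":{"type":"number"}},"required":["moves"]}

```bash
mkdir -p pics; ls; python3 - <<'E'
from bench import ctrl,camera
import cv2,numpy as np
s=ctrl.sense();print(s)
for n in ['top','side','wrist']:
    c=camera(n);np.savez(f'pics/{n}0.npz',**c)
    print(n,c['fov_y'],c['cx'],c['cy'],np.round(c['extrinsics'],3).tolist())
    cv2.imwrite(f'pics/{n}0.png',cv2.resize(c['frame'][:,:,::-1],(800,600),interpolation=cv2.INTER_CUBIC))
E
```

```text
pics
{'t': 0.0, 'q': array([-7.56656239e+01,  7.13415123e+00,  9.46356221e+01, -1.04103524e-03,
        7.83521932e+01, -4.73216753e+00]), 'qd': array([-0.12261122,  0.0007128 , -0.10380738, -0.00422725, -0.04265116,
       -0.11323161]), 'tau': array([ 2.57795964e-04, -4.23612392e+01, -3.65456092e+01, -5.44826332e-05,
        6.93173177e-03,  1.91497037e-05]), 'ee_pos': array([ 0.21215048, -0.61374247,  0.23002973]), 'ee_rot': array([-1.79878365e+02, -9.04631785e-03,  1.90667453e+01]), 'ft_force': array([ 0.61132216, -0.54187277, -0.51491065]), 'moment': array([ 0.03879487,  0.03486612, -0.0150852 ]), 'gripper_force': 0.0, 'finger_gap': 0.08548230900138738}
top 55.68448185127502 256.45487214429033 182.19530795991778 [[0.161, -0.964, 0.211, 0.404], [-0.987, -0.159, 0.028, -0.016], [0.006, -0.213, -0.977, 0.934], [0.0, 0.0, 0.0, 1.0]]
side 48.75409222284852 249.1996553539464 189.92570619699282 [[0.997, -0.049, 0.065, 0.491], [-0.081, -0.716, 0.693, -0.716], [0.013, -0.696, -0.718, 0.831], [0.0, 0.0, 0.0, 1.0]]
wrist 71.91839210961079 256.39025564687745 190.65609082861593 [[0.326, -0.906, -0.27, 0.282], [-0.945, -0.314, -0.091, -0.591], [-0.002, 0.285, -0.959, 0.373], [0.0, 0.0, 0.0, 1.0]]
```

View pics/top0.png

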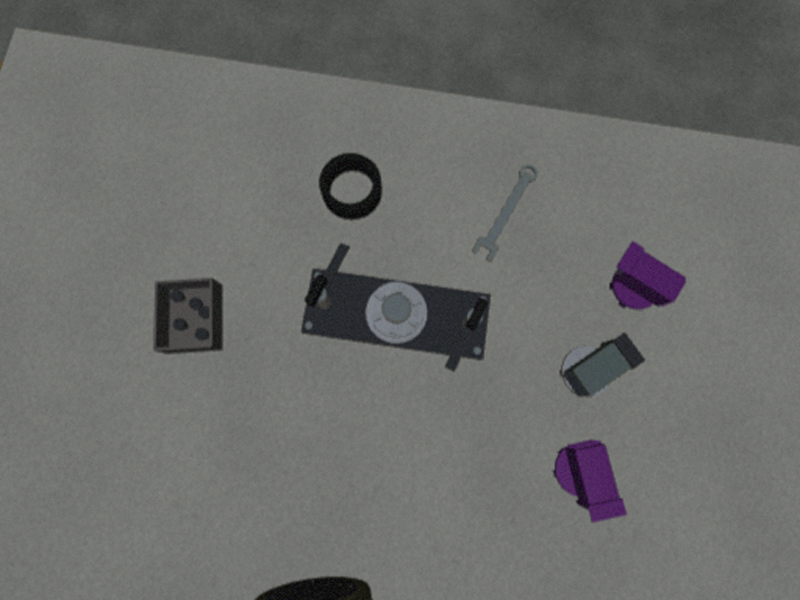

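View pics/side0.png

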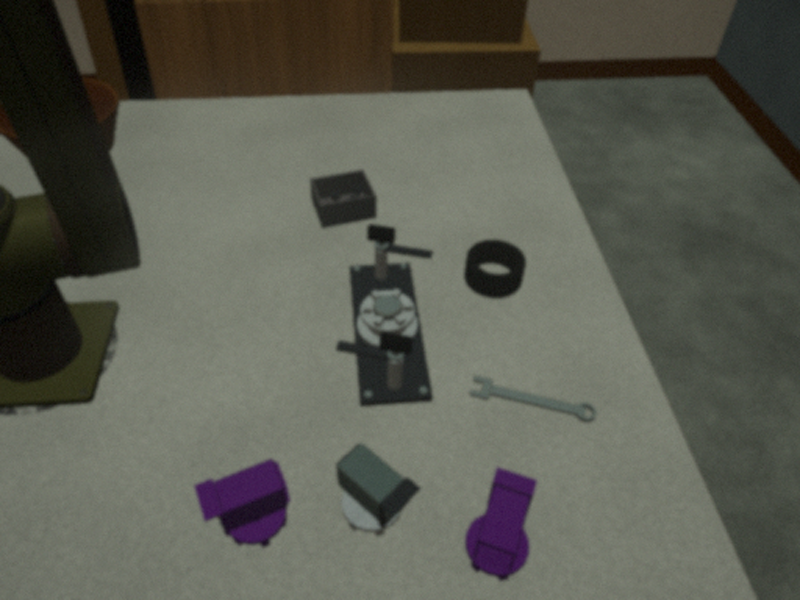

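The top view shows the stand at (396,312), a grey lamp at (602,368), and purple look-alikes at (645,275) and (590,480). The tape roll is at (351,186), the wrench at (507,215) and the bin at (188,316). The grey head fits the description and the purple ones do not. I'll confirm that in one enlarged crop and measure.

```bash
cat > h.py <<'E'
import numpy as np,cv2
def K(c):
    f=c['frame'].shape[0]/2/np.tan(np.radians(float(c['fov_y'])/2)); return np.array([[f,0,c['cx']],[0,f,c['cy']],[0,0,1]],float)
def ray(c,uv,z):
    "pixels -> world xy on plane z"
    uv=np.atleast_2d(uv).astype(float);T=np.array(c['extrinsics'])
    d=np.c_[uv,np.ones(len(uv))]@np.linalg.inv(K(c)).T@T[:3,:3].T
    o=T[:3,3];return (o+d*((z-o[2])/d[:,2:]))[:,:2]
def proj(c,p):
    T=np.linalg.inv(np.array(c['extrinsics']));q=np.atleast_2d(p)@T[:3,:3].T+T[:3,3]
    q=q@K(c).T;return q[:,:2]/q[:,2:]
E
python3 - <<'E'
import numpy as np,cv2
from h import *
c=np.load('pics/top0.npz');f=c['frame']
crop=cv2.convertScaleAbs(f[150:345,190:450],alpha=2)
cv2.imwrite('pics/crop1.png',cv2.resize(crop[:,:,::-1],None,fx=3,fy=3,interpolation=cv2.INTER_CUBIC))
g=cv2.GaussianBlur(f,(3,3),0)
for n,(u,v) in dict(housing=(600,370),flange=(572,362),plate=(375,315),boss=(397,308),base=(340,310),table=(500,400),bezel=(628,350),purple=(645,275)).items():
    print(n,g[int(v/1.5625),int(u/1.5625)])
E
```

```text
housing [70 81 82]
flange [118 122 129]
plate [118 124 131]
boss [ 89  97 102]
base [40 41 47]
table [116 117 113]
bezel [39 43 45]
purple [77 36 93]
```

View pics/crop1.png

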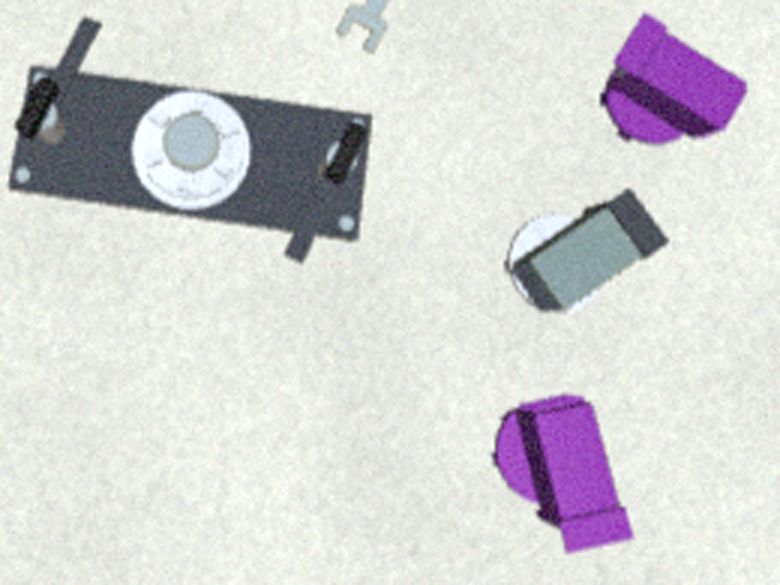

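The crop confirms the grey lamp at crop (590,255), with the dark visor end at (638,222). The purple lamps are at (680,80) and (565,470). The stand's plate is at (190,150), and its knob handles are at (38,105) and (345,152). Next I measure with masks.

```bash
cat > m1.py <<'E'
import numpy as np,cv2
from h import *
c=dict(np.load('pics/top0.npz'));f=c['frame'];g=cv2.medianBlur(f,3).astype(int)
V=g.max(2)
def big(m,roi):
    x0,y0,x1,y1=roi;k=np.zeros_like(m,np.uint8);k[y0:y1,x0:x1]=m[y0:y1,x0:x1]
    k=cv2.morphologyEx(k,cv2.MORPH_OPEN,np.ones((3,3)))
    cs,_=cv2.findContours(k,cv2.RETR_EXTERNAL,cv2.CHAIN_APPROX_NONE);return max(cs,key=cv2.contourArea)[:,0]
def rect(ct,z):
    p=ray(c,ct,z)*1000
    (cx,cy),(w,h),a=cv2.minAreaRect(p.astype(np.float32))
    if w<h: w,h,a=h,w,a+90
    return np.round([cx,cy,w,h,a],1)
lr=(355,210,415,258)
print('housing top',rect(big((V>60)&(V<100),lr),.096))
print('dark+mid ',rect(big(V<100,lr),.096))
# base bar
sr=(190,165,318,235)
ct=big(V<80,sr)
# knobs: handles black
k=((V<32)).astype(np.uint8)
for roi in [(193,170,214,200),(293,185,316,216)]:
    b=big(V<33,roi);print('handle',rect(b,.115),len(b))
pl=big(V>105,(234,180,274,221));e=cv2.fitEllipse(pl);print('plate',e,ray(c,e[0],.05)*1000)
hull=cv2.convexHull(big(V<80,sr))
kk=np.zeros(V.shape,np.uint8);kk[165:235,190:318]=(V<80)[165:235,190:318]
kk=cv2.morphologyEx(kk,cv2.MORPH_CLOSE,np.ones((9,9)));kk=cv2.morphologyEx(kk,cv2.MORPH_OPEN,np.ones((17,17)))
cs,_=cv2.findContours(kk,cv2.RETR_EXTERNAL,cv2.CHAIN_APPROX_NONE);print('base',rect(max(cs,key=cv2.contourArea)[:,0],.012))
E
python3 m1.py
```

```text
housing top [ 508.1 -302.7   74.6   45.3  132.3]
dark+mid  [ 512.6 -301.7  121.3   55.4  129.8]
handle [552.9 130.6  47.5  18.7 162.5] 42
handle [ 555.9 -108.6   46.9   14.4  163.3] 43
plate ((253.24398803710938, 199.5821075439453), (37.51198959350586, 38.00837707519531), 110.462890625) [[549.96984384  10.07902971]]
base [553.7 -88.4 114.3  99.9   7.4]
```

```bash
cat >> h.py <<'E'
def plan(cur,tgt,n):
    "cur,tgt: x,y,z (mm), yaw; n calls; prints units x,y,z,spin for each call"
    cur=np.array(cur,float);tgt=np.array(tgt,float);d=(tgt-cur)/n
    for i in range(n):
        a=np.radians(cur[3]+i*d[3]);X=np.array([np.cos(a),np.sin(a)]);Y=np.array([np.sin(a),-np.cos(a)])
        print('  ',np.round([d[:2]@X/150,d[:2]@Y/150,-d[2]/150,-d[3]/90],4).tolist())
E
python3 - <<'E'
import numpy as np,cv2
from h import *
c=dict(np.load('pics/top0.npz'))
p=ray(c,np.array([(33,66),(370,115),(357,240),(10,187)])/3.+[190,150],.012)*1000
print(p.round(1),cv2.minAreaRect(p.astype(np.float32)),p.mean(0))
# tip of fingers
print(ray(c,np.array([(91,22),(297,258)])/3.+[190,150],.082)*1000)
s=dict(np.load('pics/side0.npz'))
print('lamp axis in side (800px)',proj(s,[[.5095,-.304,.096],[.5095,-.304,.02],[.552,.0105,.05]])*1.5625)
plan([212.15,-613.74,230,19.07],[509.5,-304.2,185,132.3],4)
E
```

```text
[[ 606.1  157.6]
 [ 610.6 -137.5]
 [ 502.3 -140.4]
 [ 499.1  156.4]] ((554.8217163085938, 8.5888671875), (108.28948974609375, 296.859619140625), 0.6200924515724182) [554.50330489   9.02606316]
[[634.44361465 105.0997566 ]
 [473.5255428  -86.87013752]]
lamp axis in side (800px) [[369.3341336  472.04102169]
 [369.85272714 501.35023463]
 [384.24918075 309.4290507 ]]
   [0.6369, -0.3257, 0.075, -0.3145]
   [0.7152, 0.0153, 0.075, -0.3145]
   [0.6224, 0.3526, 0.075, -0.3145]
   [0.3808, 0.6056, 0.075, -0.3145]
```

The stand is near (554,10) mm with yaw about 0.7°. The lamp axis is near (509.5,-304) with yaw about -47.7°, and the side view agrees. Moving above the lamp.

Call:
apply_moves --moves '[[[1, 0.637, -0.326, 0.075, -0.3145], [1, 0.637, -0.326, 0.075, -0.3145], [1, 0.637, -0.326, 0.075, -0.3145], [1, 0.637, -0.326, 0.075, -0.3145], [1, 0.637, -0.326, 0.075, -0.3145]]]' --grip_force 50

```text
t: 0.57
ee_pos: [0.2876, -0.5355, 0.2194]
ee_rot: [-179.9, -0.0, 47.6]
ft_force: [-0.7, -0.3, -0.3]
finger_gap: 0.0856
gripper_force: 0.0
```

Call:
apply_moves --moves '[[[1, 0.715, 0.015, 0.075, -0.3145], [1, 0.715, 0.015, 0.075, -0.3145], [1, 0.715, 0.015, 0.075, -0.3145], [1, 0.715, 0.015, 0.075, -0.3145], [1, 0.715, 0.015, 0.075, -0.3145]]]'

```text
t: 0.98
ee_pos: [0.3614, -0.4589, 0.2085]
ee_rot: [-180.0, -0.0, 75.7]
ft_force: [-0.4, -0.8, -0.5]
finger_gap: 0.0857
gripper_force: 0.0
```

Call:
apply_moves --moves '[[[1, 0.622, 0.353, 0.075, -0.3145], [1, 0.622, 0.353, 0.075, -0.3145], [1, 0.622, 0.353, 0.075, -0.3145], [1, 0.622, 0.353, 0.075, -0.3145], [1, 0.622, 0.353, 0.075, -0.3145]]]'

```text
t: 1.4
ee_pos: [0.4356, -0.3822, 0.1974]
ee_rot: [-180.0, 0.0, 103.9]
ft_force: [0.6, -0.4, 0.5]
finger_gap: 0.0853
gripper_force: 0.0
```

Call:
apply_moves --moves '[[[1, 0.381, 0.606, 0.075, -0.3145], [1, 0.381, 0.606, 0.075, -0.3145], [1, 0.381, 0.606, 0.075, -0.3145], [1, 0.381, 0.606, 0.075, -0.3145], [1, 0.381, 0.606, 0.075, -0.3145]]]'

```text
t: 1.82
ee_pos: [0.5099, -0.3052, 0.1862]
ee_rot: [-180.0, -0.0, 132.1]
ft_force: [-0.5, -0.5, -0.8]
finger_gap: 0.0852
gripper_force: 0.0
```

```bash
python3 - <<'E'
from bench import ctrl,camera
import cv2,numpy as np
from h import *
s=ctrl.sense();print(s['ee_pos'],s['ee_rot'],s['q'])
c=camera('wrist');np.savez('pics/w1.npz',**c)
f=c['frame'];g=cv2.medianBlur(f,3).astype(int);V=g.max(2)
print(proj(c,[[.5095,-.3042,.096],[.5095,-.3042,.02]]))
cv2.imwrite('pics/w1.png',cv2.convertScaleAbs(f[:,:,::-1],alpha=1.8))
E
```

```text
[ 0.50988166 -0.30523995  0.18618078] [-1.79971524e+02 -4.46834802e-03  1.32055625e+02] [-3.60690987e+01  1.98510847e+00  1.04401895e+02 -2.80867410e-02
  7.36232315e+01 -7.81168034e+01]
[[256.18143556 192.36732464]
 [256.30910784 173.96703905]]
```

View pics/w1.png

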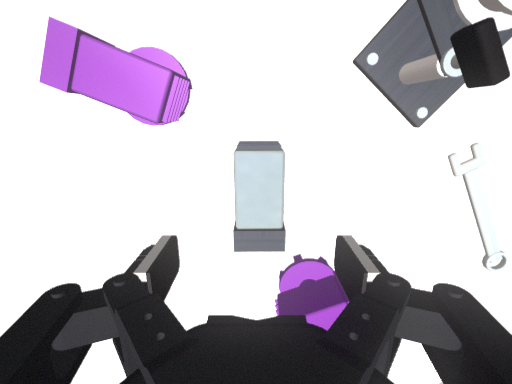

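The wrist view shows the lamp's light housing top at columns 235–284, rows 150–228, with the visor at row 240. The purple lamps are at (120,75) and (310,300). Measuring.

```bash
python3 - <<'E'
import cv2,numpy as np
from h import *
c=dict(np.load('pics/w1.npz'));f=c['frame'];g=cv2.medianBlur(f,3)
roi=g[130:260,215:305].astype(int);V=roi.max(2)
print(V[60,::6],V[::6,45])
for lo,hi in [(85,130)]:
    k=((V>lo)&(V<hi)).astype(np.uint8);k=cv2.morphologyEx(k,cv2.MORPH_OPEN,np.ones((5,5)))
    cs,_=cv2.findContours(k,0,1);ct=max(cs,key=cv2.contourArea)[:,0]+[215,130]
    p=ray(c,ct,.096)*1000;print(cv2.minAreaRect(p.astype(np.float32)),cv2.boundingRect(ct))
k=((V<90)).astype(np.uint8);k[:55]=0
E
```

```text
[184 187 179 193 128 128 127 127 125 125 125 122 194 180 181] [178 181  71  76 128 129 128 128 128 126 126 126 125 126 126 125 125  72
  72  73  73 178]
((510.6900329589844, -301.5530700683594), (45.73027420043945, 73.5038833618164), 42.065284729003906) (234, 151, 51, 78)
```

```bash
python3 - <<'E'
import cv2,numpy as np
from h import *
c=dict(np.load('pics/top0.npz'));f=cv2.medianBlur(c['frame'],3).astype(int)
m=((f[:,:,0]-f[:,:,1]>12)&(f[:,:,2]-f[:,:,1]>12)).astype(np.uint8)
cs,_=cv2.findContours(m,0,1);a=np.radians(132.06);X=np.array([np.cos(a),np.sin(a)]);Y=np.array([np.sin(a),-np.cos(a)])
for ct in cs:
    if cv2.contourArea(ct)<200: continue
    ct=ct[:,0]
    for z in (.02,.096):
        p=ray(c,ct,z)*1000-[511.5,-303.3];t=np.c_[p@X,p@Y]
        i=np.argmin(np.hypot(*t.T));print(z,cv2.boundingRect(ct),t[i].round(),'within |x|<60: ',t[abs(t[:,0])<60].round()[::8].tolist())
E
python3 -c "
from h import *
plan([509.9,-305.2,186.2,132.06],[511.5,-303.3,52,132.06],1)"
```

```text
0.02 (355, 281, 46, 54) [ 55. -92.] within |x|<60:  [[55.0, -92.0], [56.0, -133.0], [47.0, -117.0], [50.0, -98.0]]
0.096 (355, 281, 46, 54) [ 74. -75.] within |x|<60:  []
0.02 (391, 155, 48, 43) [-114.   52.] within |x|<60:  []
0.096 (391, 155, 48, 43) [-81.  57.] within |x|<60:  []
   [0.0023, 0.0164, 0.8947, -0.0]
```

Call:
apply_moves --moves '[[[0.7, 0.0, 0.016, 0.45, 0], [0.7, 0.0, 0.016, 0.45, 0], [0.7, 0.0, 0.016, 0.89, 0], [0.7, 0.0, 0.016, 0.89, 0], [0.7, 0.0, 0.016, 0.89, 0]]]'

```text
t: 2.28
ee_pos: [0.5064, -0.3019, 0.0461]
ee_rot: [-179.8, -0.7, 131.8]
ft_force: [-1.2, 0.4, -1.4]
finger_gap: 0.0724
gripper_force: 0.0
```

Call:
apply_moves --moves '[[[-1, 0, 0, 0, 0], [-1, 0, 0, 0, 0], [-1, 0, 0, 0, 0], [-1, 0, 0, 0, 0], [-1, 0, 0, 0, 0]]]' --grip_force 50

```text
t: 2.7
ee_pos: [0.513, -0.3048, 0.0557]
ee_rot: [180.0, 0.3, 132.3]
ft_force: [1.4, -1.6, 3.5]
finger_gap: 0.0452
gripper_force: 54.2
```

Call:
apply_moves --moves '[[[-1, 0, 0, 0, 0], [-1, 0, 0, 0, 0], [-1, 0, 0, 0, 0]]]'

```text
t: 2.95
ee_pos: [0.513, -0.3048, 0.0556]
ee_rot: [180.0, 0.3, 132.3]
ft_force: [0.7, -2.4, 6.9]
finger_gap: 0.0455
gripper_force: 54.5
```

```bash
python3 -c "
from h import *
plan([511,-303,202,132],[580,-95,230,121],2)"
```

```text
[0.3613, 0.6349, -0.0933, 0.0611]
   [0.4205, 0.5973, -0.0933, 0.0611]
```

Call:
apply_moves --moves '[[[-1, 0, 0, -0.05, 0], [-1, 0, 0, -0.2, 0], [-1, 0, 0, -0.45, 0], [-1, 0, 0, -0.7, 0], [-1, 0, 0, -1, 0]]]'

```text
t: 3.37
ee_pos: [0.5093, -0.3012, 0.1973]
ee_rot: [-179.9, -0.4, 132.3]
ft_force: [0.4, -0.1, -6.5]
finger_gap: 0.0454
gripper_force: 53.2
```

Call:
apply_moves --moves '[[[-1, 0.18, 0.31, -0.05, 0.03], [-1, 0.36, 0.635, -0.093, 0.06], [-1, 0.36, 0.635, -0.093, 0.06], [-1, 0.36, 0.635, -0.093, 0.06], [-1, 0.36, 0.635, -0.093, 0.06]]]'

```text
t: 3.78
ee_pos: [0.5448, -0.1969, 0.2119]
ee_rot: [-179.9, -0.2, 127.1]
ft_force: [-0.5, 0.5, -6.3]
finger_gap: 0.0454
gripper_force: 54.1
```

Call:
apply_moves --moves '[[[-1, 0.21, 0.3, -0.05, 0.03], [-1, 0.42, 0.6, -0.093, 0.06], [-1, 0.42, 0.6, -0.093, 0.06], [-1, 0.42, 0.6, -0.093, 0.06], [-1, 0.42, 0.6, -0.093, 0.06]]]'

```text
t: 4.2
ee_pos: [0.5791, -0.094, 0.226]
ee_rot: [-179.9, -0.1, 121.6]
ft_force: [0.4, -0.2, -6.6]
finger_gap: 0.0453
gripper_force: 55.6
```

```bash
python3 - <<'E'
from bench import ctrl,camera
import cv2,numpy as np
from h import *
c=camera('wrist');np.savez('pics/w2.npz',**c)
s=ctrl.sense();print(s['ee_pos'],s['ee_rot'],s['q'],s['ft_force'],s['finger_gap'])
cv2.imwrite('pics/w2.png',cv2.convertScaleAbs(c['frame'][:,:,::-1],alpha=1.8))
print(proj(c,[[.554,.010,.05],[.594,.010,.05]]))
E
```

```text
[ 0.57886153 -0.09488806  0.22585014] [-1.79849843e+02 -9.35146111e-02  1.21507220e+02] [-1.45316530e+01 -5.53831855e-01  1.03067049e+02 -4.41909751e-02
  7.76583339e+01 -4.60294858e+01] [ 0.28805947 -0.68506265 -7.25738434] 0.04525189075267748
[[285.57974665  84.66659797]
 [314.81452074 104.28524904]]
```

View pics/w2.png

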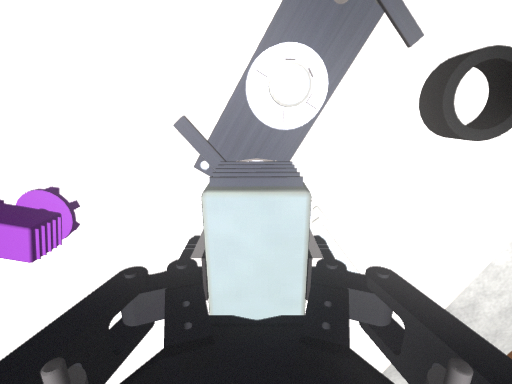

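The plate is at about (287,86) and the held lamp's housing top spans columns 204–308 with its rear edge at row 191. The lamp is gripped straight. I measure the plate, bar edge angle and grip offset.

```bash
python3 - <<'E'
import cv2,numpy as np
from h import *
c=dict(np.load('pics/w2.npz'));f=c['frame'];g=cv2.medianBlur(f,3).astype(int);V=g.max(2)
S=g.max(2)-g.min(2)
# plate
def comp(m,seed):
    n,l,st,_=cv2.connectedComponentsWithStats(m.astype(np.uint8));i=l[seed[1],seed[0]];return (l==i).astype(np.uint8),st[i]
m,st=comp(V>80,(262,105));
ct=max(cv2.findContours(m,0,1)[0],key=cv2.contourArea);print('plate box',st)
p=ray(c,ct[:,0],.05)*1000
(x,y),r=cv2.minEnclosingCircle(p.astype(np.float32));print('plate',x,y,r,cv2.fitEllipse(p.astype(np.float32)))
# bar edges: dark bar long edges
k=cv2.morphologyEx((V<75).astype(np.uint8),cv2.MORPH_CLOSE,np.ones((3,3)))
for rows,side in [((5,100),'L'),((5,100),'R')]:
    pts=[]
    for v in range(*rows):
        u=287
        r=np.where(V[v,205:430]<75)[0]+205
        if len(r)<5: continue
        pts.append((r[0],v) if side=='L' else (r[-1],v))
    pts=np.array(pts)
    P=ray(c,pts,.012)*1000
    # robust line x vs y
    P=P[(abs(P[:,0]-(499.5 if side=='L' else 608.5))<12)|(abs(P[:,0]-(608.5 if side=='L' else 499.5))<12)]
    if len(P)>10:
        a=np.polyfit(P[:,1],P[:,0],1);
        for _ in range(3):
            e=abs(P[:,0]-np.polyval(a,P[:,1]));P=P[e<max(1,2*np.median(e))];a=np.polyfit(P[:,1],P[:,0],1)
        print(side,len(P),'yaw',-np.degrees(np.arctan(a[0])),'x at y=10',np.polyval(a,10),P[:,1].min(),P[:,1].max())
# held lamp
m,st=comp((V>80)&(V<140),(256,250));print('lamp',st)
ct=max(cv2.findContours(m,0,1)[0],key=cv2.contourArea)[:,0]
a=np.radians(121.5);X=np.array([np.cos(a),np.sin(a)]);Y=np.array([np.sin(a),-np.cos(a)])
p=ray(c,ct,.2662)*1000-[578.9,-94.9];t=np.c_[p@X,p@Y];print('tool frame min/max',t.min(0),t.max(0))
E
```

```text
plate box [     0      0    512    361 129776]
plate 641.9244384765625 -214.4978485107422 419.57196044921875 ((592.36474609375, -126.55847930908203), (476.35870361328125, 757.1910400390625), 119.20328521728516)
L 11 yaw 16.24336972290489 x at y=10 525.9161263629018 73.97944835930615 84.34581905970487
R 13 yaw -8.098891836336744 x at y=10 596.8101663872909 80.8110842727143 97.6934812546848
lamp [  189   185   133   135 13406]
tool frame min/max [-20.98749673 -27.09172299] [44.24891019 29.74816413]
```

```bash
cat > stand.py <<'E'
import cv2,numpy as np
from h import *
from scipy.ndimage import map_coordinates
def edge(V,a,b,n=41):
    "strongest gradient position between pixel a and b"
    t=np.linspace(0,1,n);P=a+(b-a)*t[:,None]
    v=map_coordinates(V,[P[:,1],P[:,0]],order=1,mode='nearest');d=np.abs(np.convolve(v,[1,1,1,-1,-1,-1][::1],'valid'))
    i=d.argmax();return P[i]+(P[1]-P[0])*2.5,d[i]
def circle(c,V,x,y,r,z,dr=10,umax=None,ok=lambda u:True):
    pts=[]
    for th in np.radians(np.arange(0,360,4)):
        e=np.array([np.cos(th),np.sin(th)])
        a,b=proj(c,np.c_[np.array([x,y])+np.outer([r-dr,r+dr],e),[z,z]]/1000)
        if not(ok(a) and ok(b)):continue
        p,s=edge(V,a,b)
        if s>60: pts.append(p)
    P=ray(c,pts,z/1000)*1000
    for _ in range(5):
        A=np.c_[2*P,np.ones(len(P))];s=np.linalg.lstsq(A,(P**2).sum(1),rcond=None)[0];R=np.sqrt(s[2]+s[0]**2+s[1]**2)
        e=abs(np.hypot(*(P-s[:2]).T)-R);P=P[e<max(.8,2*np.median(e))]
    return s[:2],R,len(P),e.mean()
E
python3 - <<'E'
from stand import *
c=dict(np.load('pics/w2.npz'));V=cv2.GaussianBlur(c['frame'],(3,3),0).max(2).astype(float)
ok=lambda u:0<u[0]<511 and 0<u[1]<158
print('plate',circle(c,V,553,10,44,50,8,ok=ok))
print('boss top',circle(c,V,553,10,20,64,8,ok=ok))
for sx in (-1,1):
    pts=[]
    for y in np.arange(-80,160,2.5):
        x=554+sx*55;a,b=proj(c,[[(x-10)/1000,y/1000,.012],[(x+10)/1000,y/1000,.012]])
        if not(ok(a) and ok(b)):continue
        p,s=edge(V,a,b)
        if s>120:pts.append(p)
    P=ray(c,pts,.012)*1000
    for _ in range(6):
        k=np.polyfit(P[:,1],P[:,0],1);e=abs(P[:,0]-np.polyval(k,P[:,1]));P=P[e<max(.7,2*np.median(e))]
    print(sx,len(P),'yaw',-np.degrees(np.arctan(k[0])),'x@10',np.polyval(k,10),P[:,1].min(),P[:,1].max())
E
```

```text
plate (array([556.24804601,   8.4956247 ]), np.float64(46.171380551029245), 74, np.float64(0.3836544227793335))
boss top (array([556.82717051,  10.39054278]), np.float64(23.240120693050546), 70, np.float64(0.22724243360091156))
-1 55 yaw 0.8616006513424923 x@10 502.30535499803057 -80.00000000000003 79.99999999999996
1 55 yaw 0.8028053219434386 x@10 611.8177524474906 -52.50000000000007 139.99999999999994
```

```bash
python3 - <<'E'
from stand import *
c=dict(np.load('pics/w2.npz'));V=cv2.GaussianBlur(c['frame'],(3,3),0).max(2).astype(float)
a=np.radians(121.5);X=np.array([np.cos(a),np.sin(a)]);Y=np.array([np.sin(a),-np.cos(a)]);T=np.array([578.9,-94.9])
z=266.2
def scan(p0,p1):
    w=lambda t:np.r_[T+t[0]*X+t[1]*Y,z]/1000
    A,B=proj(c,[w(p0),w(p1)]);p,s=edge(V,A,B);q=ray(c,p,z/1000)[0]*1000-T;return q@X,q@Y,p
r=[scan((32,y),(50,y)) for y in range(-15,16,5)];print('rear edge x',[(round(q[0],1)) for q in r],r[3][2])
for s in(-1,1):
    r=[scan((x,s*16),(x,s*32)) for x in range(0,36,5)];print('side',s,[round(q[1],1) for q in r])
plan([578.9,-94.9,225.9,121.5],[557.6,7.6,180,120.83],1)
E
```

```text
rear edge x [np.float64(41.9), np.float64(41.9), np.float64(41.9), np.float64(41.9), np.float64(41.9), np.float64(41.9), np.float64(41.9)] [252.4140383  190.55687565]
side -1 [np.float64(-20.2), np.float64(-20.6), np.float64(-22.6), np.float64(-30.2), np.float64(-27.4), np.float64(-21.4), np.float64(-21.0), np.float64(-21.0)]
side 1 [np.float64(23.4), np.float64(23.4), np.float64(25.8), np.float64(23.4), np.float64(30.6), np.float64(24.2), np.float64(23.8), np.float64(23.8)]
   [0.6568, 0.236, 0.306, 0.0074]
```

Call:
apply_moves --moves '[[[-1, 0.33, 0.115, 0.0, 0.0], [-1, 0.657, 0.231, 0.0, 0.007], [-1, 0.657, 0.231, 0.3, 0.007], [-1, 0.657, 0.231, 0.3, 0.007], [-1, 0.657, 0.231, 0.3, 0.007]]]'

```text
t: 4.67
ee_pos: [0.5542, 0.0073, 0.1772]
ee_rot: [-179.5, -0.3, 120.9]
ft_force: [-0.4, 0.1, -6.6]
finger_gap: 0.0454
gripper_force: 55.3
```

Call:
apply_moves --moves '[[[-1, 0, 0, 0, 0], [-1, 0, 0, 0, 0], [-1, 0, 0, 0, 0]]]'

```text
t: 4.92
ee_pos: [0.5592, 0.0059, 0.1843]
ee_rot: [179.9, 0.1, 120.7]
ft_force: [0.5, 0.2, -6.6]
finger_gap: 0.0457
gripper_force: 55.4
```

Call:
apply_moves --moves '[[[-1, 0.015, -0.008, 0.13, 0], [-1, 0.015, -0.008, 0.26, 0], [-1, 0.015, -0.008, 0.36, 0], [-1, 0.015, -0.008, 0.38, 0], [-1, 0.015, -0.008, 0.38, 0]]]'

```text
t: 5.33
ee_pos: [0.5555, 0.008, 0.125]
ee_rot: [-179.9, -0.0, 120.8]
ft_force: [-1.4, -0.1, -5.7]
finger_gap: 0.0456
gripper_force: 55.4
```

Call:
apply_moves --moves '[[[-1, 0, 0, 0, 0], [-1, 0, 0, 0, 0], [-1, 0, 0, 0, 0], [-1, 0, 0, 0, 0]]]'

```text
t: 5.67
ee_pos: [0.5565, 0.0086, 0.1268]
ee_rot: [179.9, 0.1, 120.9]
ft_force: [1.1, 0.2, -5.5]
finger_gap: 0.0454
gripper_force: 55.4
```

```bash
python3 - <<'E'
from bench import ctrl,camera
import cv2,numpy as np
from h import *
c=camera('side');np.savez('pics/s2.npz',**c)
s=ctrl.sense();print(s['ee_pos'],s['ee_rot'],s['ft_force'])
cv2.imwrite('pics/s2.png',cv2.resize(cv2.convertScaleAbs(c['frame'][130:260,180:320,::-1],alpha=2),None,fx=4,fy=4,interpolation=cv2.INTER_CUBIC))
E
```

```text
[0.55629541 0.00867728 0.12645528] [1.79918379e+02 5.73517379e-02 1.20859325e+02] [ 0.34601682 -0.01166488 -6.81420383]
```

View pics/s2.png

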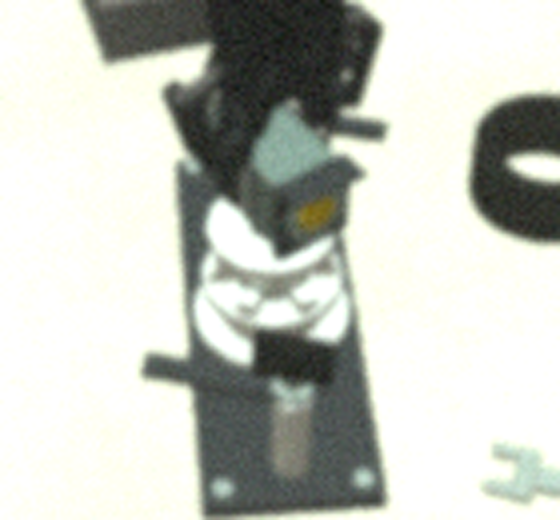

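The lamp hangs centred just above the crown: flange at (275,230), plate at (272,300) in the crop. Lowering gently.

Call:
apply_moves --moves '[[[-1, -0.008, 0, 0.03, 0], [-1, -0.008, 0, 0.05, 0], [-1, -0.008, 0, 0.07, 0], [-1, -0.008, 0, 0.09, 0], [-1, -0.008, 0, 0.1, 0]]]'

```text
t: 6.13
ee_pos: [0.5558, 0.0078, 0.1095]
ee_rot: [-179.9, -0.0, 120.9]
ft_force: [0.7, -0.8, -6.2]
finger_gap: 0.0451
gripper_force: 55.5
```

Call:
apply_moves --moves '[[[-1, 0, 0, 0.01, 0], [-1, 0, 0, 0.02, 0], [-1, 0, 0, 0.03, 0], [-1, 0, 0, 0.035, 0], [-1, 0, 0, 0.035, 0]]]'

```text
t: 6.55
ee_pos: [0.5565, 0.0077, 0.1057]
ee_rot: [180.0, 0.0, 120.9]
ft_force: [-1.3, -0.0, -3.5]
finger_gap: 0.0457
gripper_force: 56.0
```

Call:
apply_moves --moves '[[[-1, 0, 0, 0.0, 0], [-1, 0, 0, 0.0, 0], [-1, 0, 0, 0.0, 0]]]'

```text
t: 6.8
ee_pos: [0.5565, 0.0077, 0.1057]
ee_rot: [180.0, 0.0, 120.9]
ft_force: [-1.9, -0.1, -1.1]
finger_gap: 0.0456
gripper_force: 56.1
```

Call:
apply_moves --moves '[[[-1, 0, 0, 0.015, 0], [-1, 0, 0, 0.03, 0], [-1, 0, 0, 0.04, 0], [-1, 0, 0, 0.04, 0], [-1, 0, 0, 0.04, 0]]]'

```text
t: 7.22
ee_pos: [0.5568, 0.0076, 0.1056]
ee_rot: [-179.9, -0.0, 120.9]
ft_force: [-17.4, 0.6, 28.2]
finger_gap: 0.0454
gripper_force: 59.5
```

Call:
apply_moves --moves '[[[-1, 0, 0, 0.0, 0], [-1, 0, 0, 0.0, 0], [-1, 0, 0, 0.0, 0]]]'

```text
t: 7.47
ee_pos: [0.5568, 0.0076, 0.1056]
ee_rot: [-179.9, -0.0, 120.9]
ft_force: [-17.5, -0.1, 28.6]
finger_gap: 0.0449
gripper_force: 59.5
```

Home: rigid at z 105.6, exactly the expected height, under 28 N. Now relieve, open and lift.

Call:
apply_moves --moves '[[[-1, 0, 0, -0.04, 0], [-1, 0, 0, -0.045, 0], [0.2, 0, 0, -0.045, 0], [0.5, 0, 0, -0.045, 0], [0.5, 0, 0, -0.045, 0]]]'

```text
t: 7.88
ee_pos: [0.5568, 0.0076, 0.106]
ee_rot: [180.0, 0.0, 120.9]
ft_force: [0.4, -0.3, -0.5]
finger_gap: 0.0645
gripper_force: 0.0
```

Call:
apply_moves --moves '[[[0.5, 0, 0, 0, 0], [0.5, 0, 0, 0, 0], [0.5, 0, 0, -0.1, 0], [0.5, 0, 0, -0.3, 0], [0.5, 0, 0, -0.6, 0]]]'

```text
t: 8.3
ee_pos: [0.5536, 0.0079, 0.1891]
ee_rot: [-179.6, -0.3, 120.9]
ft_force: [0.9, 0.3, -0.5]
finger_gap: 0.0639
gripper_force: 0.0
```

```bash
python3 - <<'E'
from h import *
plan([556.6,7.6,195,120.9],[558.3,-110.8,195,163],2)
E
```

```text
[-0.3416, -0.1978, -0.0, -0.2339]
   [-0.2477, -0.3073, -0.0, -0.2339]
```

Call:
apply_moves --moves '[[[0, -0.34, -0.2, -0.05, -0.234], [0, -0.34, -0.2, -0.05, -0.234], [0, -0.34, -0.2, -0.05, -0.234], [0, -0.34, -0.2, -0.05, -0.234], [0, -0.34, -0.2, -0.05, -0.234]]]'

```text
t: 8.72
ee_pos: [0.5566, -0.0516, 0.1998]
ee_rot: [180.0, -0.0, 141.7]
ft_force: [-0.2, -0.4, -0.3]
finger_gap: 0.0426
gripper_force: 0.0
```

Call:
apply_moves --moves '[[[0, -0.25, -0.31, 0, -0.234], [0, -0.25, -0.31, 0, -0.234], [0, -0.25, -0.31, 0, -0.234], [0, -0.25, -0.31, 0, -0.234], [0, -0.25, -0.31, 0, -0.234]]]'

```text
t: 9.13
ee_pos: [0.5574, -0.1107, 0.1995]
ee_rot: [180.0, -0.1, 162.7]
ft_force: [-0.3, -0.0, 0.1]
finger_gap: 0.0428
gripper_force: 0.0
```

Call:
apply_moves --moves '[[[0, 0, 0, 0, 0], [0, 0, 0, 0, 0]]]'

```text
t: 9.3
ee_pos: [0.5575, -0.1104, 0.1998]
ee_rot: [180.0, -0.0, 162.9]
ft_force: [-0.0, -0.6, -0.4]
finger_gap: 0.0428
gripper_force: 0.0
```

```bash
python3 - <<'E'
from bench import ctrl,camera
import cv2,numpy as np
from h import *
c=camera('wrist');np.savez('pics/w3.npz',**c)
s=ctrl.sense();print(s['ee_pos'],s['ee_rot'],s['finger_gap'])
cv2.imwrite('pics/w3.png',cv2.convertScaleAbs(c['frame'][:,:,::-1],alpha=1.8))
print(proj(c,[[.5583,-.1108,.122],[.5566,.0092,.146]]))
E
```

```text
[ 0.55752725 -0.1104191   0.19992998] [ 1.79996339e+02 -1.50001523e-02  1.62935612e+02] 0.042490570922071404
[[255.91720068 198.30464085]
 [408.36344339 161.31029591]]
```

View pics/w3.png

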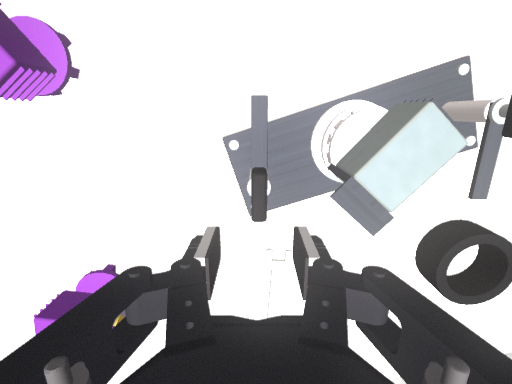

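The knob handle is at (259,194), aligned with the tool. The lamp sits on the plate at about (400,155), with the other knob at (495,120). Descending on clamp_2 and gripping.

Call:
apply_moves --moves '[[[0, 0, 0.005, 0.25, 0], [0, 0, 0.005, 0.5, 0], [0, 0, 0.005, 0.65, 0], [0, 0, 0.005, 0.685, 0], [0, 0, 0.005, 0.685, 0]]]'

```text
t: 9.77
ee_pos: [0.5563, -0.1096, 0.0951]
ee_rot: [-180.0, -0.3, 163.0]
ft_force: [0.4, 0.6, 0.4]
finger_gap: 0.0427
gripper_force: 0.0
```

Call:
apply_moves --moves '[[[-1, 0, 0, 0, 0], [-1, 0, 0, 0, 0], [-1, 0, 0, 0, 0], [-1, 0, 0, 0, 0], [-1, 0, 0, 0, 0]]]' --grip_force 40

```text
t: 10.18
ee_pos: [0.5601, -0.1091, 0.1003]
ee_rot: [179.8, 0.3, 162.9]
ft_force: [2.2, 6.9, 1.1]
finger_gap: 0.013
gripper_force: 42.7
```

Call:
apply_moves --moves '[[[-1, 0, 0, 0, 0], [-1, 0, 0, 0, 0]]]'

```text
t: 10.35
ee_pos: [0.5601, -0.1091, 0.1003]
ee_rot: [179.8, 0.3, 162.9]
ft_force: [2.7, 6.5, 1.0]
finger_gap: 0.013
gripper_force: 42.7
```

Call:
apply_moves --moves '[[[-1, 0, 0.009, 0, 0.04], [-1, 0, 0.009, 0, 0.1], [-1, 0, 0.009, 0, 0.16], [-1, 0, 0.009, 0, 0.22], [-1, 0, 0.009, 0, 0.28]]]'

```text
t: 10.77
ee_pos: [0.5597, -0.1098, 0.1002]
ee_rot: [179.9, 0.2, 137.5]
ft_force: [-1.0, 0.1, 1.3]
finger_gap: 0.0133
gripper_force: 42.8
```

Call:
apply_moves --moves '[[[-1, 0, 0, 0, 0.06], [-1, 0, 0, 0, 0.12], [-1, 0, 0, 0, 0.18], [-1, 0, 0, 0, 0.24], [-1, 0, 0, 0, 0.28]]]'

```text
t: 11.18
ee_pos: [0.559, -0.1102, 0.1002]
ee_rot: [180.0, 0.2, 112.4]
ft_force: [-3.6, -2.5, 3.7]
finger_gap: 0.0131
gripper_force: 43.1
```

Call:
apply_moves --moves '[[[-1, 0, 0, 0, 0.05], [-1, 0, 0, 0, 0.1], [-1, 0, 0, 0, 0.15], [-1, 0, 0, 0, 0.18], [-1, 0, 0, 0, 0.18]]]'

```text
t: 11.6
ee_pos: [0.5585, -0.1103, 0.1002]
ee_rot: [180.0, 0.1, 96.3]
ft_force: [-4.8, -2.3, 5.4]
finger_gap: 0.0129
gripper_force: 43.2
```

```bash
python3 - <<'E'
from bench import ctrl
s=ctrl.sense();print(s['ee_pos'],s['ee_rot'],s['ft_force'],s['moment'],s['q'])
E
```

```text
[ 0.55845308 -0.11034095  0.10020214] [1.79986578e+02 1.49015244e-01 9.62914277e+01] [-4.84506857 -2.32961093  5.39164788] [-0.40041634  1.04137163 -0.02919639] [-16.51540107   3.7366192  111.41291028  -0.14608668  64.78040707
 -22.74468113]
```

Call:
apply_moves --moves '[[[-1, 0, 0, 0, 0.03], [-1, 0, 0, 0, 0.06], [-1, 0, 0, 0, 0.08], [-1, 0, 0, 0, 0.1], [-1, 0, 0, 0, 0.1]]]'

```text
t: 12.02
ee_pos: [0.5583, -0.1104, 0.1003]
ee_rot: [180.0, 0.2, 87.6]
ft_force: [-5.9, -0.8, 5.1]
finger_gap: 0.0134
gripper_force: 58.8
```

```bash
python3 - <<'E'
from bench import ctrl
s=ctrl.sense();print(s['ee_pos'],s['ee_rot'],s['ft_force'],s['moment'])
E
```

```text
[ 0.55828725 -0.11035783  0.10025557] [179.9997287    0.21163276  87.63010295] [-5.9010078  -0.80601261  5.10401463] [-0.27773821  1.05758353  1.59690116]
```

End stop reached (moment 1.6 N·m). Release, lift and go to clamp_1.

Call:
apply_moves --moves '[[[0, 0, 0, 0, -0.03], [0, 0, 0, 0, -0.03], [0, 0, 0, 0, -0.03], [0, 0, 0, -0.25, -0.03], [0, 0, 0, -0.5, -0.03]]]'

```text
t: 12.43
ee_pos: [0.5564, -0.1086, 0.1709]
ee_rot: [-179.7, -0.1, 90.0]
ft_force: [0.4, -0.3, -0.1]
finger_gap: 0.0427
gripper_force: 0.0
```

```bash
python3 - <<'E'
from h import *
c=dict(np.load('pics/w3.npz'))
p=ray(c,[[503,130],[487,197],[492,132],[474,196]],.082)*1000;print(p.round(1))
for i in(0,2):
    d=p[i+1]-p[i];print(np.degrees(np.arctan2(d[1],d[0])))
from bench import ctrl
s=ctrl.sense();print(s['ee_pos'],s['ee_rot'],s['finger_gap'])
plan([558.3,-110.4,200,90],[554.8,129.6,205,163],3)
E
```

```text
[[574.7 132.4]
 [639.6 113.7]
 [573.5 122.2]
 [634.5 101. ]]
-16.05940082973914
-19.186154289385563
[ 0.5563706  -0.10861872  0.1708835 ] [-1.79691784e+02 -1.00351036e-01  9.00062548e+01] 0.04273720413103343
   [0.5333, -0.0078, -0.0111, -0.2704]
   [0.4892, 0.2127, -0.0111, -0.2704]
   [0.3581, 0.3953, -0.0111, -0.2704]
```

Call:
apply_moves --moves '[[[0, 0, 0, -0.2, 0], [0, 0.2, 0, -0.2, -0.1], [0, 0.53, -0.01, -0.2, -0.27], [0, 0.53, -0.01, -0.2, -0.27], [0, 0.53, -0.01, -0.2, -0.27]]]'

```text
t: 12.85
ee_pos: [0.5569, -0.0272, 0.2037]
ee_rot: [179.9, 0.0, 114.8]
ft_force: [0.6, -0.2, -0.9]
finger_gap: 0.0425
gripper_force: 0.0
```

Call:
apply_moves --moves '[[[0, 0.49, 0.21, 0, -0.27], [0, 0.49, 0.21, 0, -0.27], [0, 0.49, 0.21, 0, -0.27], [0, 0.49, 0.21, 0, -0.27], [0, 0.49, 0.21, 0, -0.27]]]'

```text
t: 13.27
ee_pos: [0.5552, 0.0512, 0.2032]
ee_rot: [179.9, 0.1, 138.8]
ft_force: [-0.2, 0.1, -0.4]
finger_gap: 0.0429
gripper_force: 0.0
```

Call:
apply_moves --moves '[[[0, 0.36, 0.395, 0, -0.27], [0, 0.36, 0.395, 0, -0.27], [0, 0.36, 0.395, 0, -0.27], [0, 0.36, 0.395, 0, -0.27], [0, 0.36, 0.395, 0, -0.27]]]'

```text
t: 13.68
ee_pos: [0.5537, 0.1309, 0.2029]
ee_rot: [180.0, 0.0, 162.9]
ft_force: [-0.6, -0.6, 0.9]
finger_gap: 0.0428
gripper_force: 0.0
```

Call:
apply_moves --moves '[[[0, 0, 0, 0, 0], [0, 0, 0, 0, 0], [0, 0, 0, 0, 0]]]'

```text
t: 13.93
ee_pos: [0.5536, 0.1299, 0.2025]
ee_rot: [180.0, 0.0, 162.8]
ft_force: [0.0, -0.3, -0.9]
finger_gap: 0.0428
gripper_force: 0.0
```

```bash
python3 - <<'E'
from bench import ctrl,camera
import cv2,numpy as np
from h import *
c=camera('wrist');np.savez('pics/w4.npz',**c)
s=ctrl.sense();print(s['ee_pos'],s['ee_rot'],s['finger_gap'])
cv2.imwrite('pics/w4.png',cv2.convertScaleAbs(c['frame'][:,:,::-1],alpha=1.8))
print(proj(c,[[.5548,.1296,.122]]))
E
```

```text
[0.55359232 0.12989205 0.20244455] [1.79992898e+02 9.52881886e-03 1.62860248e+02] 0.042266252443969414
[[256.24111073 197.66830221]]
```

View pics/w4.png

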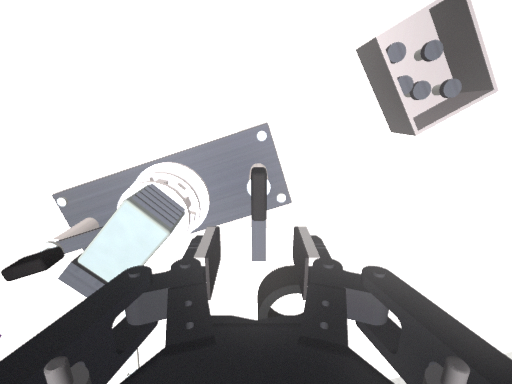

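The clamp_1 handle is at (259,194), aligned between the jaws. The clamp_2 handle at (35,262) now points at the crown. Repeating for clamp_1.

Call:
apply_moves --moves '[[[0, 0, 0.008, 0.25, 0], [0, 0, 0.008, 0.5, 0], [0, 0, 0.008, 0.65, 0], [0, 0, 0.008, 0.685, 0], [0, 0, 0.008, 0.685, 0]]]'

```text
t: 14.4
ee_pos: [0.5523, 0.131, 0.0973]
ee_rot: [-179.9, -0.2, 162.9]
ft_force: [0.1, -0.0, 0.3]
finger_gap: 0.0427
gripper_force: 0.0
```

Call:
apply_moves --moves '[[[-1, 0, 0, 0, 0], [-1, 0, 0, 0, 0], [-1, 0, 0, 0, 0], [-1, 0, 0, 0, 0], [-1, 0, 0, 0, 0]]]'

```text
t: 14.82
ee_pos: [0.5556, 0.1314, 0.1024]
ee_rot: [179.9, 0.2, 163.0]
ft_force: [-0.5, -1.8, 6.1]
finger_gap: 0.0128
gripper_force: 42.2
```

Call:
apply_moves --moves '[[[-1, 0, 0, 0, 0], [-1, 0, 0, 0, 0]]]'

```text
t: 14.98
ee_pos: [0.5556, 0.1314, 0.1025]
ee_rot: [179.9, 0.2, 163.0]
ft_force: [-1.2, -3.4, 5.4]
finger_gap: 0.0131
gripper_force: 42.2
```

Call:
apply_moves --moves '[[[-1, 0, 0, 0, 0.04], [-1, 0, 0, 0, 0.1], [-1, 0, 0, 0, 0.16], [-1, 0, 0, 0, 0.22], [-1, 0, 0, 0, 0.28]]]'

```text
t: 15.4
ee_pos: [0.5554, 0.131, 0.1024]
ee_rot: [179.9, 0.2, 137.5]
ft_force: [-2.3, -3.6, 6.5]
finger_gap: 0.0135
gripper_force: 42.3
```

Call:
apply_moves --moves '[[[-1, 0, 0, 0, 0.06], [-1, 0, 0, 0, 0.12], [-1, 0, 0, 0, 0.18], [-1, 0, 0, 0, 0.24], [-1, 0, 0, 0, 0.28]]]'

```text
t: 15.82
ee_pos: [0.5551, 0.1308, 0.1024]
ee_rot: [179.9, 0.2, 112.4]
ft_force: [-2.7, -3.6, 8.7]
finger_gap: 0.0131
gripper_force: 42.4
```

Call:
apply_moves --moves '[[[-1, 0, 0, 0, 0.05], [-1, 0, 0, 0, 0.1], [-1, 0, 0, 0, 0.15], [-1, 0, 0, 0, 0.18], [-1, 0, 0, 0, 0.18]]]'

```text
t: 16.23
ee_pos: [0.5548, 0.1307, 0.1024]
ee_rot: [179.9, 0.1, 96.3]
ft_force: [-3.5, -4.4, 8.6]
finger_gap: 0.013
gripper_force: 42.5
```

Call:
apply_moves --moves '[[[-1, 0, 0, 0, 0.03], [-1, 0, 0, 0, 0.06], [-1, 0, 0, 0, 0.08], [-1, 0, 0, 0, 0.1], [-1, 0, 0, 0, 0.1]]]'

```text
t: 16.65
ee_pos: [0.5547, 0.1307, 0.1025]
ee_rot: [179.9, 0.2, 87.6]
ft_force: [-5.1, -4.1, 9.8]
finger_gap: 0.013
gripper_force: 56.8
```

```bash
python3 - <<'E'
from bench import ctrl
s=ctrl.sense();print(s['ee_pos'],s['ee_rot'],s['ft_force'],s['moment'])
E
```

```text
[0.55474092 0.13069088 0.10248634] [1.79864132e+02 1.66210004e-01 8.76019071e+01] [-5.06700218 -4.07211656  9.78739947] [-0.75726045  0.77912654  1.37605673]
```

Call:
apply_moves --moves '[[[0, 0, 0, 0, 0], [0, 0, 0, 0, 0], [0, 0, 0, 0, 0], [0, 0, 0, -0.25, 0], [0, 0, 0, -0.5, 0]]]'

```text
t: 17.07
ee_pos: [0.5514, 0.1313, 0.1718]
ee_rot: [-179.6, 0.1, 87.4]
ft_force: [1.9, 0.0, -0.0]
finger_gap: 0.0426
gripper_force: 0.0
```

Call:
apply_moves --moves '[[[0, 0, 0, -0.4, 0], [0, -0.3, 0, -0.7, 0], [0, -0.6, 0, -0.8, 0], [0, -0.9, 0, -0.8, 0], [0, -0.95, 0, -0.8, 0]]]'

```text
t: 17.48
ee_pos: [0.548, -0.0086, 0.2967]
ee_rot: [179.7, -0.0, 87.5]
ft_force: [1.2, 0.4, 0.0]
finger_gap: 0.0428
gripper_force: 0.0
```

Call:
apply_moves --moves '[[[0, 0, 0, 0, 0], [0, 0, 0, 0, 0], [0, 0, 0, 0, 0]]]'

```text
t: 17.73
ee_pos: [0.5473, -0.0076, 0.2933]
ee_rot: [-180.0, -0.0, 87.3]
ft_force: [-0.5, -0.2, -0.4]
finger_gap: 0.0429
gripper_force: 0.0
```

```bash
python3 - <<'E'
from bench import ctrl,camera
import cv2,numpy as np
from h import *
c=camera('wrist');np.savez('pics/w5.npz',**c)
s=ctrl.sense();print(s['ee_pos'],s['ee_rot'],s['finger_gap'])
cv2.imwrite('pics/w5.png',cv2.convertScaleAbs(c['frame'][:,:,::-1],alpha=1.8))
E
```

```text
[ 0.54716695 -0.00698925  0.29293188] [-1.79921507e+02 -3.81798242e-02  8.74065440e+01] 0.04275326751780151
```

View pics/w5.png

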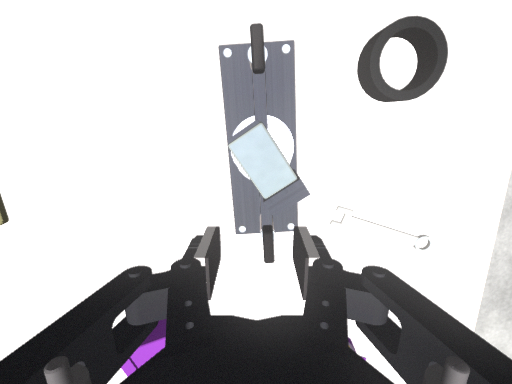

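Both handles, at (257,48) and (267,243), and their fingers line up with the crown, and the lamp sits between them. A quick numeric angle check follows.

```bash
python3 - <<'E'
from stand import *
c=dict(np.load('pics/w5.npz'));V=cv2.GaussianBlur(c['frame'],(3,3),0).max(2).astype(float)
S=[]
for cx,cy in((554.8,129.6),(558.2,-110.5)):
    for s in(-1,1):
        P=[]
        for y in np.arange(cy-18,cy+19,2):
            a,b=proj(c,np.array([[cx+s*2,y,122],[cx+s*14,y,122]])/1000)
            p,q=edge(V,a,b,25);P.append(ray(c,p,.122)[0]*1000)
        P=np.array(P)
        for _ in range(4):
            k=np.polyfit(P[:,1],P[:,0],1);e=abs(P[:,0]-np.polyval(k,P[:,1]));P=P[e<max(.6,2*np.median(e))]
        print(cx,s,len(P),'angle',90-np.degrees(np.arctan(k[0])),'x',np.polyval(k,cy))
# housing yaw + size at z=.146
g=V[110:215,215:320];m=((g>95)&(g<140)).astype(np.uint8);m=cv2.morphologyEx(m,2,np.ones((5,5)))
ct=max(cv2.findContours(m,0,1)[0],key=cv2.contourArea)[:,0]+[215,110]
print(cv2.minAreaRect((ray(c,ct,.146)*1000).astype(np.float32)))
E
```

```text
554.8 -1 19 angle 90.97969635988791 x 548.446512142867
554.8 1 18 angle 90.84607953842377 x 562.2447085387727
558.2 -1 18 angle 90.70933647234187 x 551.9637988901071
558.2 1 19 angle 89.84914400213098 x 565.8725987990592
((555.8162841796875, 11.775726318359375), (46.134315490722656, 74.371337890625), 30.96964454650879)
```

```bash
python3 -c "
from bench import order
print(order.hand_in())"
```

```text
the job is handed in; nothing more can be done
None
```

The lamp is meshed and pushed fully home on the stand, both clamp knobs are turned clockwise to their end stops with the fingers over the flange, and the job is handed in at about 18 s of the 64 s allowed.

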